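# Lock the wooden box on the kitchen shelf with its spring clip

### The arm

A 7-joint arm with a two-finger parallel gripper is mounted at the origin on the work surface. World frame = base frame: x ahead of the robot, y to its left, z up, the work surface at z = 0. Lengths are in m, angles in rad, forces in N, time in s.
With the tool pointing down it reaches from about 0.425 to 0.925 m from the base axis. Payload 6.8 kg.
Tool frame: the origin (TCP) lies on the front face of the gripper's body, between the roots of the fingers; the fingertips stand 73 mm ahead of it and the grasp point (between the pads) lies 54 mm ahead of it; z points along the fingers, y is the direction in which the jaws open and shut (so a half turn about z gives the same grasp; the last joint's range is limited). The gripper opens to 85 mm and grips with 20 to 120 N. Pads are 22 mm wide; open, the fingers measure 114 mm over their backs; the gripper's body (76 mm by 85 mm) begins 54 mm behind the grasp point. The pads swing forward as they close: fully open they stand 13 mm farther back than shut.
Start: joints at [-1.273, 0.477, 0.022, 1.555, -0.011, 1.109, -0.083], TCP at [0.266, 0.62, 0.304] pointing down, gripper open.
Joint ranges: [-2.96, 2.96], [-0.34, 2.1], [-1.41, 1.46], [0.24, 2.44], [-1.37, 4.51], [0.17, 1.92], [-2.96, 2.96]. Speed limits (rad/s): [2.39, 2.39, 3.14, 3.14, 3.14, 3.14, 3.14].

### API

Orientations are given as a unit quaternion [w, x, y, z].
In Python, from station import get_obs, read_camera, hand_in, spot_in, cut_out, spot_point gives the robot as it stands. The module is installed in compiled form; this text tells all that it offers.
- The arm moves only by the tool move_arm, never from a script. Its arguments are lists of equal length, an entry for each row: "gripper": the opening, from 0 (shut) to 1 (fully open); "xyz": the shift along the tool's x, y, z in cm, a list of three; "twist": the turn about the tool's z in rad. A call has 1 to 5 rows; each row is the pose to reach, as a shift and turn from the pose commanded when the call began, along the tool's axes at that moment; what a row does not reach only later rows make up. A row lasts 1/12 s, in which the tool goes at most 41.7 mm and 7.16 degrees, less where a joint would pass 70% of its speed; a pose out of reach is approached as far as the arm can. A call with a gripper value outside its range is refused whole. The fingers move at their own pace and stop on an object; "squeeze" is the grip in N (left out, the last holds). Time passes only in rows, so rows that repeat a pose let the fingers close. It gives the time, the measured TCP pose, the force and the opening at its end, in the units of the state.
- get_obs(): the state, without advancing time (a new reading comes with each control period).
- read_camera(name): name is "side" or "top" or "wrist"; returns a dict with "pixels" (384x512x3 uint8, red, green, blue), "fx", "fy", "cx", "cy" (pixels), "R" (3x3) and "t" (3): a world point X has camera coordinates R X + t. Camera axes: x right, y down, z forward; pixel columns grow to the right and rows downward; lengths in m; the calibration is good to about 2 mm. The wrist camera is an equidistant fisheye: a pixel r from the principal point sees the ray r / f radians off the axis. A picture is of the moment at which its call begins. There is no depth.
- hand_in(): hands the job in, once; it reports no verdict.
Trained networks look in the newest picture that a camera, given by its name, has taken for a name from the list of things; names that differ only in an ending like _2 or _b are one class to them, and where a whole thing is asked for, a point or a joint stands for the part that bears it (a point fixed in the world has none). Each returns a list of dicts, best first, with "p" (0 to 1); they miss things now and then, are a little off and sometimes report something else, mostly with a low value. They report only what shows in the picture. A call takes as long as a camera call. They do not tell look-alikes from the thing itself.
- spot_in(query, camera): "centre" ([x, y, z] in m, in world coordinates, good to about 4 mm: the middle of the surface that is visible of it).
- cut_out(query, camera): "pixels" (384x512 bool, what is visible of it).
- spot_point(query, camera): "centre" ([x, y, z] in m, in world coordinates, good to about 4 mm: a listed point, or the origin of a listed thing).
The state is a dict: "t": time; "q": joint angles; "joint_vel": joint speeds; "joint_torque": joint torques, N m; "eef_pos": TCP position; "tool_rot": TCP orientation; "contact_force": force on the tool from outside, world axes, zero at the start; "torque": the same for the moment, N m; "gripper_width": opening from 0.0 (shut) to 1.0 (fully open).
Only numpy, scipy, OpenCV 4.12 (cv2) and the standard library are available. Lean on these libraries where they do the work, as an engineer would, in place of code of your own. Each camera call takes 0.05 s, during which the arm holds its last target.

### The job

Press the lid of the wooden box fully shut so that the steel post stands up through the slot of the brass hasp plate, then slide the red-handled spring clip along the plate onto the post, open end first and under the post's head, until its legs snap behind the post and the clip is fully home. Be gentle with the post: it bends if the clip is pushed against it with more than 20 N. Leave the clip flat on the plate, let go of it, and leave the crockery, canisters and kettle where they stand.

Things in the scene. Friction and masses are not known exactly. Their poses are not given: they have to be found in the camera images.
- box: Wooden box fixed to the shelf, 120 mm deep (x), 160 mm wide (y), 78 mm tall with the lid shut. Origin under its centre; z up, x points away from the ledge and post at its front (-x side). A ledge 64 mm wide, top at height 77 mm, runs 109 mm out from the front face. On it stands a fixed steel post: shank 14 mm thick up to height 95 mm, then a head 18 mm wide up to 104 mm.
- lid (a joint): Lid angle in rad: 0 shut, grows as it opens (at most 1.3). A stiff hinge (0.45 N m friction) keeps the lid where it is left. Hinge axis: along the box's y, through x = 60 mm, z = 70 mm in the box's frame.
- hasp_end (a point): Centre of the free front edge of the brass hasp plate, upper face; the plate (4 mm thick, 64 mm wide, 134 mm long) is fixed on the lid. 229 mm from the hinge axis along the lid, 12 mm above it when shut. Axes turn with the lid, x along it towards the hinge. Pressing down near this end shuts the lid.
- slot_mid (a point): Fixed to the box, same axes: middle of the plate's slot when the lid is shut, at the plate's upper face (82 mm above the shelf). Slot 62 mm long (box x), 20 mm wide. The post stands up through it on the centre line (y = 0), but clamped anywhere up to 20 mm either way from this point along x: how far is not measured. The gap between plate and post head is 13 mm high.
- clip: Spring clip, 82 mm long, about 55 g, with a red grip and two steel wire legs. Origin on the underside at the middle of the grip's front face; x along the legs to the open end, z up. Grip: a block x = -30 to 0 mm, 16 mm wide (y), 38 mm tall, to be taken across its width; a foot 28 mm wide, 8 mm tall surrounds it from x = -22 to 4 mm. The clip is pushed along its +x.
- clip_seat (a point): Point in the clip's pocket where the post's axis is when the clip is home: 28 mm ahead of the clip's origin, 4.5 mm above its underside; same axes as the clip. A red stop 8 mm behind this point closes the pocket. The legs' narrowest gap (8 mm) is 9 mm ahead of it; from there they flare to 24 mm at their tips, 23 mm ahead of it.
- leg_left (a joint): Spread of the clip's left leg (5 mm thick, 4.5 mm above the underside) in rad: 0 at rest, 0.08 when its narrowest place passes the post. A spring of 6 N m/rad. Going over the post takes a push that rises over some 8 mm of travel to about 6 to 10 N, then turns into a forward pull as the clip snaps on; about 1 mm past home the stop meets the post and the push rises steeply.
- leg_right (a joint): Spread of the clip's right leg in rad, as for the left.
- milk_jug: small white plastic milk jug, 90 mm tall, 68 mm wide, loop handle; origin under its centre; to be left alone. Canisters, kettle and a turntable with cups stand farther out at the sides.
There are look-alikes about, which are no part of the job. There is more than one size of the clip; the job needs the middle-sized.

How it is judged:
On the way, in this order (a step that is already met when the one before it is completed fails the run):
1. the lid is pressed shut, the post standing through the hasp plate (value of joint lid below 0.04 rad), for 0.2 s.
2. the clip is snapped onto the post and fully home (value of joint lid below 0.04 rad and x of clip_seat in the frame of post between -0.0035 and 0.0035 m and y of clip_seat in the frame of post between -0.003 and 0.003 m and z of clip_seat in the frame of post between 0.004 and 0.016 m and value of joint each of leg_left, leg_right below 0.03 rad), for 0.2 s.
At the end, for the whole second after the job is handed in: The lid is shut (under 0.04 rad), the clip lies flat on the hasp plate (tilt under 0.12 rad) under the post's head, at rest, its pocket point within 3.5 mm of the post's axis along the clip's push direction and 3 mm across it, and both legs sprung back (under 0.03 rad) (all of step 2 and angle between clip's own z axis and vertical below 0.12 rad and linear speed of clip below 0.01 m/s); the robot touches nothing.
It fails at once if the clip is rammed against the post: its stop presses on the post with more than 20 N, or the clip and post press on each other with more than 45 N in all, the legs' own pinch of up to 28 N included (contact force between clip_c2 and post above 20 N or contact force between clip and post above 45 N).
It fails at once if a bystander is shifted by more than 20 mm (distance of any of milk_jug, espresso_cup0, espresso_cup1, canister0, canister1, canister2, kettle from where it was at the start of the episode above 0.02 m).
It also fails if it takes over 67 s, if anything falls off the work surface, if the arm or the gripper's body presses on something with over 40 N, if the wrist force passes 120 N, or if a joint passes its speed limit or range.

## Working session

There is one attempt and no reset: what is moved stays moved. The work goes in short steps, Python scripts to look and compute and a tool call to move; the robot and the scene stay as the last step left them, time stands still between calls to the robot, and variables do not carry over. Pictures are saved under pics/ and viewed, and the job is handed in when it is done.

Besides the shell and the picture viewer there is one more tool, called after "Call:" by a JSON object that holds its "op" and its "data". move_arm: Moves the arm, as the interface text tells. Its arguments: {"type":"object","properties":{"gripper":{"type":"array","items":{"type":"number"}},"xyz":{"type":"array","items":{"type":"array","items":{"type":"number"}}},"twist":{"type":"array","items":{"type":"number"}},"squeeze":{"type":"number"}},"required":["gripper","xyz","twist"]}

```bash
mkdir -p pics
cat > h.py <<'E'
import numpy as np,cv2
from station import *
def save(cam,name):
    d=read_camera(cam); cv2.imwrite('pics/'+name,d['pixels'][:,:,::-1]); return d
def proj(d,X):
    c=d['R']@np.array(X)+d['t']; return [round(float(d['fx']*c[0]/c[2]+d['cx']),1),round(float(d['fy']*c[1]/c[2]+d['cy']),1)]
def ray(d,u,v,z):
    R=np.array(d['R']);t=np.array(d['t']);o=-R.T@t
    r=R.T@np.array([(u-d['cx'])/d['fx'],(v-d['cy'])/d['fy'],1]); s=(z-o[2])/r[2]; return o+s*r
E
python3 - <<'E'
from h import *
for c in ['side','top','wrist']:
    d=save(c,c+'0.png'); 
    R=np.array(d['R']);print(c,(-R.T@d['t']).round(3),d['fx'],R.round(2).tolist())
o=get_obs();print(o)
for q in ['box','hasp_end','slot_mid','clip','clip_seat','milk_jug']:
  for c in ['side','top']:
    for r in spot_point(q,c)[:4]: print(q,c,r['p'],np.round(r['centre'],4))
E
```

```text
side [0.459 0.78  0.839] 432.50166525728275 [[-0.98, -0.2, 0.02], [-0.15, 0.68, -0.72], [0.13, -0.7, -0.7]]
top [ 0.46  -0.006  1.124] 364.4433049158264 [[-0.03, -1.0, -0.02], [-0.99, 0.03, -0.14], [0.14, 0.02, -0.99]]
wrist [0.205 0.647 0.373] 297.3186396354542 [[0.39, 0.92, -0.0], [0.89, -0.38, 0.27], [0.25, -0.11, -0.96]]
{'t': 0.15, 'q': array([-1.27309032,  0.47763391,  0.02233068,  1.55617902, -0.011523  ,
        1.10931508, -0.08312357]), 'joint_vel': array([ 0.00108914, -0.00345838,  0.00024594, -0.00440514, -0.00023614,
       -0.00188858,  0.00051275]), 'joint_torque': array([ 2.14444204e-03, -5.96928978e+01,  1.60961855e+00, -2.81495833e+01,
        1.25630933e-02,  6.44046537e-03, -1.66492202e-05]), 'eef_pos': array([0.2663121 , 0.61987273, 0.30315194]), 'tool_rot': array([-1.06952750e-04,  2.01514252e-01,  9.79485329e-01, -6.95845404e-04]), 'contact_force': array([-0.44112067,  0.16231574,  0.07148997]), 'torque': array([-0.02038221,  0.01911495, -0.01866962]), 'gripper_width': 0.9967901630925375}
box side 0.64 [ 0.6679 -0.0657  0.0025]
box side 0.62 [ 0.5707 -0.0448  0
[... 178 characters left out ...]
mid side 0.79 [ 0.5717 -0.0483  0.0814]
slot_mid top 0.69 [ 0.5711 -0.0446  0.0802]
clip side 0.76 [0.5295 0.2566 0.0007]
clip side 0.74 [ 0.4659  0.3597 -0.0026]
clip side 0.62 [ 0.531   0.1594 -0.001 ]
clip top 0.91 [0.4633 0.3651 0.0046]
clip top 0.63 [0.5347 0.2564 0.0022]
clip top 0.59 [ 0.5307  0.1572 -0.0047]
clip top 0.39 [ 0.577  -0.0455  0.2402]
clip_seat side 0.79 [0.5558 0.2418 0.0041]
clip_seat side 0.66 [0.5116 0.1641 0.0039]
clip_seat side 0.59 [0.4231 0.3595 0.0038]
clip_seat top 0.77 [0.4255 0.3629 0.0066]
clip_seat top 0.55 [0.5607 0.2461 0.0037]
clip_seat top 0.5 [0.5089 0.163  0.0016]
milk_jug side 0.68 [ 0.4949 -0.3289  0.0025]
milk_jug top 0.65 [ 0.4908 -0.326   0.0015]
```

View images.

View pics/side0.png

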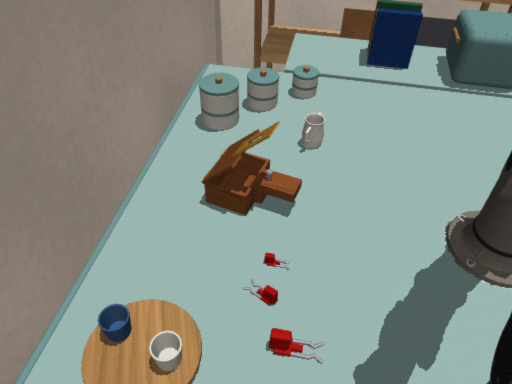

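View pics/top0.png

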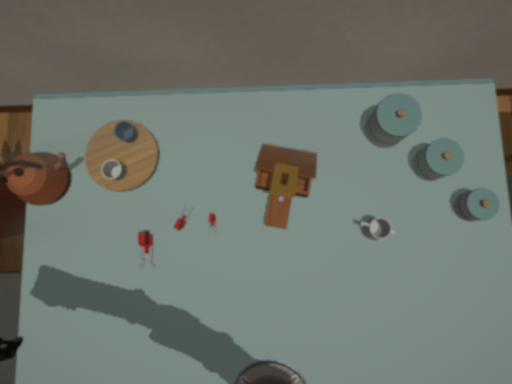

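Run:
```python
from h import *
import cv2
a=cv2.imread('pics/top0.png');b=cv2.imread('pics/side0.png')
# clips crop from saved
cv2.imwrite('pics/ct.png',cv2.resize(a[150:260,90:230],None,fx=5,fy=5,interpolation=cv2.INTER_CUBIC))
cv2.imwrite('pics/cs.png',cv2.resize(b[230:360,160:300],None,fx=5,fy=4.6,interpolation=cv2.INTER_CUBIC)[:600])
d=read_camera('top');e=read_camera('side')
for X in [[.465,.3625,.0],[.531,.256,0],[.531,.158,0]]: print(X,proj(d,X),proj(e,X))
```

```text
[0.465, 0.3625, 0.0] [147.1, 244.3] [287.5, 347.3]
[0.531, 0.256, 0] [181.6, 221.9] [265.3, 296.8]
[0.531, 0.158, 0] [213.2, 221.1] [272.9, 261.8]
```

View pics/cs.png

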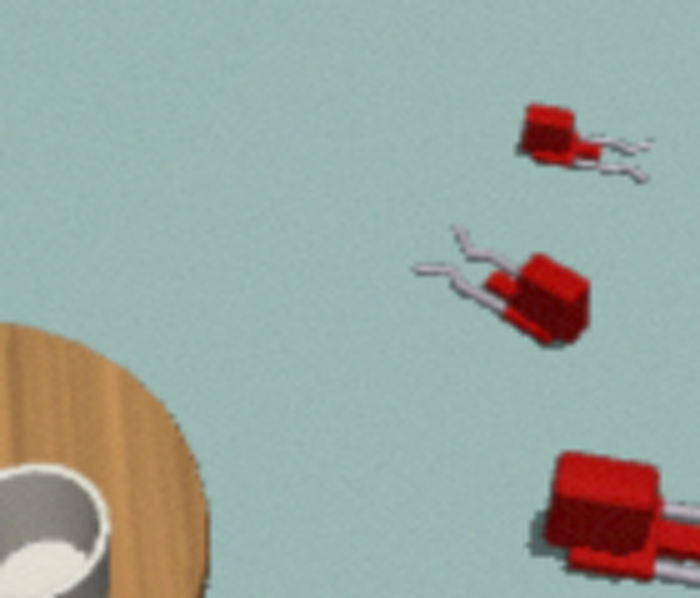

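View pics/ct.png

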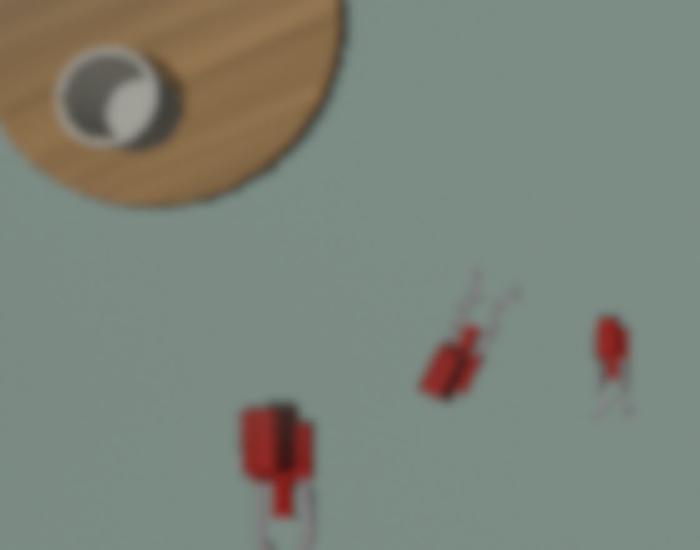

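Run:
```python
from h import *
d=read_camera('top');R=np.array(d['R'])
for q in ['clip']:
  for r in cut_out(q,'top')[:6]:
    m=r['pixels'];ys,xs=np.nonzero(m);print(r['p'],m.sum(),xs.min(),xs.max(),ys.min(),ys.max())
    P=np.array([ray(d,u,v,.0045)[:2] for u,v in zip(xs,ys)]);c=P.mean(0);w,V=np.linalg.eigh(np.cov(P.T));
    s=(P-c)@V[:,1];print('  ',c,V[:,1],np.ptp(s))
```

```text
0.62 173 174 192 205 229
   [0.53784193 0.25410957] [-0.86460375  0.50245433] 0.07850255136635079
0.58 355 138 153 231 266
   [0.4637632  0.36610349] [-0.98910615 -0.147204  ] 0.11127574838996332
```

```bash
cat >> h.py <<'E'
from scipy.spatial.transform import Rotation as Ro
BO=np.array([0.668,-0.065]);BY=-0.19
def b2w(x,y,z):
    c,s=np.cos(BY),np.sin(BY); return np.array([BO[0]+c*x-s*y,BO[1]+s*x+c*y,z])
def w2b(p):
    c,s=np.cos(BY),np.sin(BY); d=np.array(p[:2])-BO; return np.array([c*d[0]+s*d[1],-s*d[0]+c*d[1]])
def delta(tcp,yawy=None):
    "tool-frame cm shift to reach tcp from now; yawy = wanted world angle of tool y"
    o=get_obs();q=o['tool_rot'];R=Ro.from_quat([q[1],q[2],q[3],q[0]]).as_matrix()
    dl=R.T@(np.array(tcp)-o['eef_pos'])*100
    a=np.arctan2(R[1,1],R[0,1]); tw=None if yawy is None else -((yawy-a+np.pi)%(2*np.pi)-np.pi)
    print('delta cm',dl.round(2),'twist',tw,'tooly',a); return dl,tw
E
python3 - <<'E'
from h import *
a=cv2.imread('pics/top0.png');b=cv2.imread('pics/side0.png')
x=cv2.resize(a[140:240,240:330],None,fx=6,fy=6,interpolation=cv2.INTER_CUBIC);y=cv2.resize(b[120:220,195:310],None,fx=6,fy=6,interpolation=cv2.INTER_CUBIC)
cv2.imwrite('pics/bt.png',x[:600]);cv2.imwrite('pics/bs.png',y[:600])
d=read_camera('top')
print(ray(d,281,199,.104),w2b(ray(d,281,199,.104)))
th=.78
for k in (0,):
  p=b2w(.06-.212*np.cos(th)+.012*np.sin(th)+.008,0,.07+.212*np.sin(th)+.012*np.cos(th)+.073+.03);print(p)
  delta(p,np.pi/2+BY)
E
```

```text
[ 0.5813231  -0.04903028  0.104     ] [-0.0881331  -0.00068737]
[ 0.59506231 -0.05097263  0.3306262 ]
delta cm [-56.69 -48.69  -2.67] twist -0.21582639744840826 tooly 1.1649699293464881
```

View pics/bt.png

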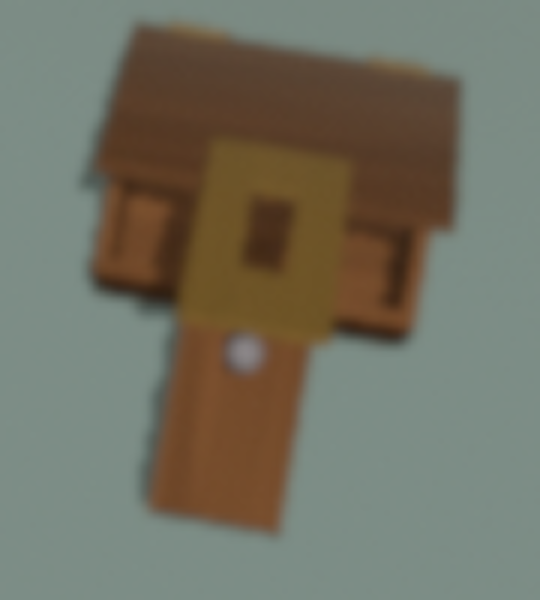

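Call:
{"op": "move_arm", "data": {"gripper": [0,0,0,0,0], "xyz": [[-2.0,-1.7,-1],[-4.8,-4.1,-2],[-7.6,-6.5,-3],[-10.4,-8.9,-3],[-13.2,-11.3,-3]], "twist": [0,0,0,0,0]}}

```text
t: 1.42
eef_pos: [0.3439, 0.463, 0.3348]
tool_rot: [0.0, 0.201, 0.98, 0.001]
contact_force: [-0.4, 0.9, 0.2]
gripper_width: 0.3
```

Call:
{"op": "move_arm", "data": {"gripper": [0,0,0,0,0], "xyz": [[-2.8,-2.4,0],[-5.6,-4.8,0],[-8.4,-7.2,0],[-11.2,-9.6,0],[-14,-12,0]], "twist": [0,0,0,0,0]}}

```text
t: 1.83
eef_pos: [0.4249, 0.297, 0.3342]
tool_rot: [0.0, 0.202, 0.979, 0.0]
contact_force: [0.2, -0.8, 0.2]
gripper_width: -0.005
```

Call:
{"op": "move_arm", "data": {"gripper": [0,0,0,0,0], "xyz": [[-2.8,-2.4,0],[-5.6,-4.8,0],[-8.4,-7.2,0],[-11.2,-9.6,0],[-14,-12,0]], "twist": [0,0,0,0,0]}}

```text
t: 2.25
eef_pos: [0.5061, 0.1315, 0.3343]
tool_rot: [0.0, 0.201, 0.98, 0.0]
contact_force: [-0.0, -0.4, -0.5]
gripper_width: -0.006
```

Run:
```python
from h import *
o=get_obs();print(o['t'],o['eef_pos'],o['contact_force'],o['gripper_width'])
delta([.595,-.051,.331],np.pi/2+BY)
```

```text
2.25 [0.50612917 0.131492   0.33428298] [-0.04124271 -0.40527935 -0.50326039] -0.005582656526030449
delta cm [-15.37 -13.26   0.33] twist -0.2156262773940747 tooly 1.165170049400822
```

Call:
{"op": "move_arm", "data": {"gripper": [0,0,0,0,0], "xyz": [[-3,-2.6,0],[-6,-5.2,0],[-9,-7.8,0],[-12,-10.4,0],[-15.4,-13.3,0]], "twist": [-0.05,-0.1,-0.15,-0.2,-0.216]}}

```text
t: 2.67
eef_pos: [0.5938, -0.0485, 0.3342]
tool_rot: [0.0, 0.093, 0.996, 0.0]
contact_force: [0.5, 1.1, 0.1]
gripper_width: 0.002
```

Call:
{"op": "move_arm", "data": {"gripper": [0], "xyz": [[0,0,0]], "twist": [0]}}

```text
t: 2.75
eef_pos: [0.595, -0.0567, 0.3345]
tool_rot: [0.002, 0.1, 0.995, -0.002]
contact_force: [-0.4, -2.1, -0.4]
gripper_width: -0.001
```

Run:
```python
from h import *
d=save('side','s1.png');w=save('wrist','w1.png')
cv2.imwrite('pics/s1c.png',cv2.resize(cv2.imread('pics/s1.png')[60:230,180:350],None,fx=3.5,fy=3.5))
delta([.595,-.051,.331],np.pi/2+BY)
for th in (.78,.6,.4,.2,0.05,0):
  print(th,b2w(.06-.212*np.cos(th)+.012*np.sin(th)+.011*np.cos(th)*(th>.1),0,.07+.212*np.sin(th)+.012*np.cos(th)+.073))
```

```text
delta cm [-0.18 -0.14  0.28] twist -0.00433154598317298 tooly 1.3764647808117234
0.78 [ 0.59488559 -0.05093865  0.3006262 ]
0.6 [ 0.57066693 -0.04628092  0.27260823]
0.4 [ 0.54970753 -0.04225001  0.23660942]
0.2 [ 0.53581305 -0.03957783  0.1968787 ]
0.05 [ 0.51958449 -0.03645675  0.16558059]
0 [ 0.51873536 -0.03629345  0.155     ]
```

View pics/s1c.png

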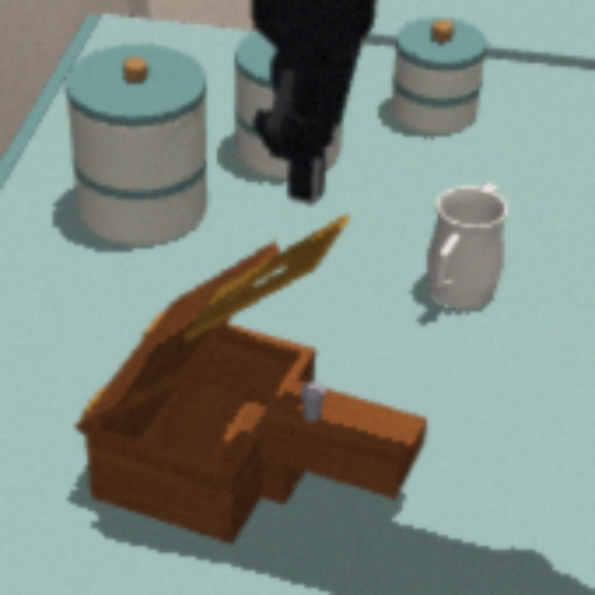

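View pics/w1.png

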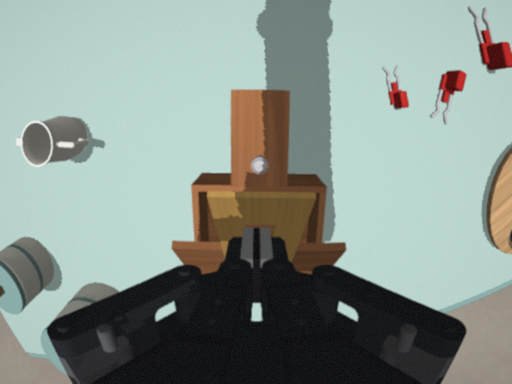

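Call:
{"op": "move_arm", "data": {"gripper": [0,0,0,0,0], "xyz": [[0,0,1.5],[0,0,3],[1.2,0,4.4],[2.4,0,5.8],[3.5,0,7.6]], "twist": [0,0,0,0,0]}}

```text
t: 3.27
eef_pos: [0.5589, -0.0382, 0.2583]
tool_rot: [0.001, 0.093, 0.996, 0.001]
contact_force: [0.2, 0.2, 2.7]
gripper_width: 0.0
```

Call:
{"op": "move_arm", "data": {"gripper": [0,0,0,0,0], "xyz": [[1.1,0,1.9],[1.8,0,3.9],[2.6,0,5.9],[3.4,0,7.4],[4.2,0,9.0]], "twist": [0,0,0,0,0]}}

```text
t: 3.68
eef_pos: [0.5176, -0.0303, 0.1677]
tool_rot: [0.001, 0.093, 0.996, 0.001]
contact_force: [1.2, -0.4, 0.7]
gripper_width: 0.004
```

Run:
```python
from h import *
d=save('side','s2.png')
cv2.imwrite('pics/s2c.png',cv2.resize(cv2.imread('pics/s2.png')[60:230,180:350],None,fx=3.5,fy=3.5))
o=get_obs();print(o['eef_pos'],w2b(o['eef_pos']),o['contact_force'])
```

```text
[ 0.51432892 -0.03003467  0.16475999] [-0.15750916  0.00531395] [-3.1360676   1.21873789 -1.32633938]
```

View pics/s2c.png

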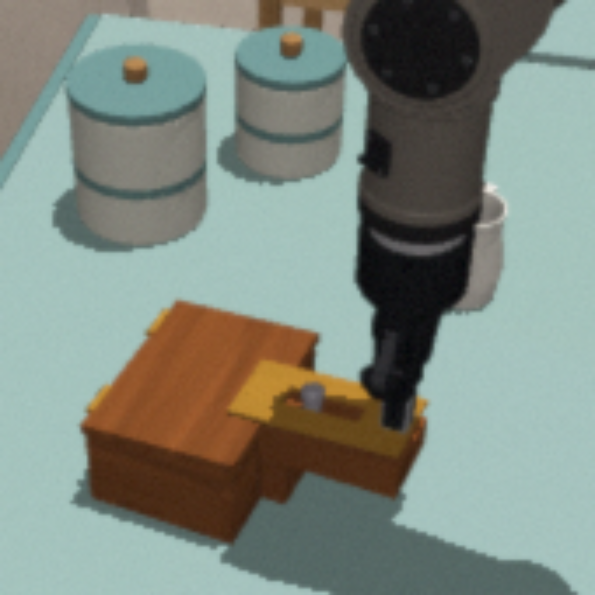

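Call:
{"op": "move_arm", "data": {"gripper": [0,0,0,0,0], "xyz": [[-0.2,0,0.4],[-0.2,0,0.7],[-0.2,0,1.0],[-0.2,0,1.2],[-0.2,0,1.2]], "twist": [0,0,0,0,0]}}

```text
t: 4.15
eef_pos: [0.5203, -0.0327, 0.1561]
tool_rot: [0.001, 0.095, 0.996, 0.0]
contact_force: [-0.5, 0.3, 0.1]
gripper_width: -0.004
```

Call:
{"op": "move_arm", "data": {"gripper": [0,0,0,0], "xyz": [[0,0,0.15],[0,0,0.3],[0,0,0.4],[0,0,0.4]], "twist": [0,0,0,0]}}

```text
t: 4.48
eef_pos: [0.5203, -0.033, 0.1542]
tool_rot: [0.001, 0.095, 0.995, 0.001]
contact_force: [-7.0, 2.6, 25.1]
gripper_width: 0.001
```

Call:
{"op": "move_arm", "data": {"gripper": [0,0,0,0,0], "xyz": [[0,0,-0.4],[0,0,-3],[0,0,-6],[0,2,-9],[0,5,-12]], "twist": [0,0,0,0,0]}}

```text
t: 4.9
eef_pos: [0.5285, 0.0127, 0.2729]
tool_rot: [-0.0, 0.098, 0.995, -0.001]
contact_force: [1.4, 0.2, -0.1]
gripper_width: -0.002
```

Call:
{"op": "move_arm", "data": {"gripper": [0.5,0.5,0.5,0.5,0.5], "xyz": [[0,3,0],[0,7,0],[0,11,0],[0,15,0],[0,18,0]], "twist": [0,0,0,0,0]}}

```text
t: 5.32
eef_pos: [0.563, 0.1963, 0.2716]
tool_rot: [0.0, 0.094, 0.996, 0.001]
contact_force: [-0.3, 0.3, -0.5]
gripper_width: 0.498
```

Run:
```python
from h import *
d=save('side','s3.png');t=save('top','t3.png');w=save('wrist','w3.png')
cv2.imwrite('pics/s3c.png',cv2.resize(cv2.imread('pics/s3.png')[130:230,190:310],None,fx=6,fy=6,interpolation=cv2.INTER_CUBIC))
cv2.imwrite('pics/t3c.png',cv2.resize(cv2.imread('pics/t3.png')[140:240,240:330],None,fx=6,fy=6,interpolation=cv2.INTER_CUBIC))
for q in ['clip','clip_seat','hasp_end','box','slot_mid','lid']:
  for c in ['side','top','wrist']:
    for r in spot_point(q,c)[:4] if q!='lid' else []: print(q,c,r['p'],np.round(r['centre'],4),w2b(r['centre']).round(4))
o=get_obs();print(o['eef_pos'])
```

```text
clip side 0.88 [4.649e-01 3.619e-01 1.000e-04] [-0.2801  0.3809]
clip side 0.65 [0.5345 0.2566 0.0019] [-0.1918  0.2906]
clip side 0.62 [ 0.5255  0.1614 -0.0009] [-0.1827  0.1954]
clip top 0.65 [0.5321 0.158  0.0025] [-0.1756  0.1933]
clip top 0.6 [ 0.5375  0.2574 -0.0017] [-0.189  0.292]
clip wrist 0.91 [0.4628 0.3614 0.0015] [-0.282  0.38 ]
clip wrist 0.89 [0.5361 0.2529 0.0028] [-0.1896  0.2873]
clip wrist 0.63 [ 0.5331  0.1584 -0.0037] [-0.1747  0.1939]
clip_seat side 0.91 [0.4231 0.3623 0.004 ] [-0.3212  0.3734]
clip_seat side 0.67 [0.556  0.2419 0.0025] [-0.1679  0.2802]
clip_seat side 0.61 [ 0.512   0.1628 -0.0008] [-0.1962  0.1942]
clip_seat top 0.48 [5.083e-01 1.624e-01 4.000e-04] [-0.1998  0.1931]
clip_seat top 0.46 [0.5585 0.2433 0.0075] [-0.1658  0.2821]
clip_seat wrist 0.89 [0.5585 0.24   0.0054] [-0.1651  0.2788]
clip_seat wrist 0.81 [0.4219 0.362  0.0057] [-0.3223  0.3728]
clip_seat wrist 0.72 [0.5103 0.1553 0.0006] [-0.1965  0.1866]
hasp_end side 0.91 [ 0.5015 -0.0305  0.081 ] [-0.17    0.0024]
hasp_end top 0.68 [ 0.504  -0.0294  0.0828] [-0.1678  0.004 ]
hasp_end wrist 0.63 [ 0.5068 -0.0299  0.0837] [-0.1649  0.004 ]
box side 0.63 [ 0.6685 -0.0611  0.0013] [-0.0002  0.0039]
box top 0.56 [ 0.669  -0.0621 -0.0015] [0.0004 0.003 ]
box wrist 0.63 [ 6.631e-01 -6.760e-02 -3.000e-04] [-0.0043 -0.0035]
slot_mid side 0.78 [ 0.5735 -0.0445  0.0821] [-0.0967  0.0023]
slot_mid top 0.83 [ 0.5704 -0.048   0.0812] [-0.0991 -0.0017]
slot_mid top 0.63 [0.5604 0.2446 0.0084] [-0.1641  0.2837]
slot_mid wrist 0.97 [ 0.571  -0.045   0.0812] [-0.099   0.0013]
[0.56291438 0.19240319 0.27136238]
```

View pics/t3c.png

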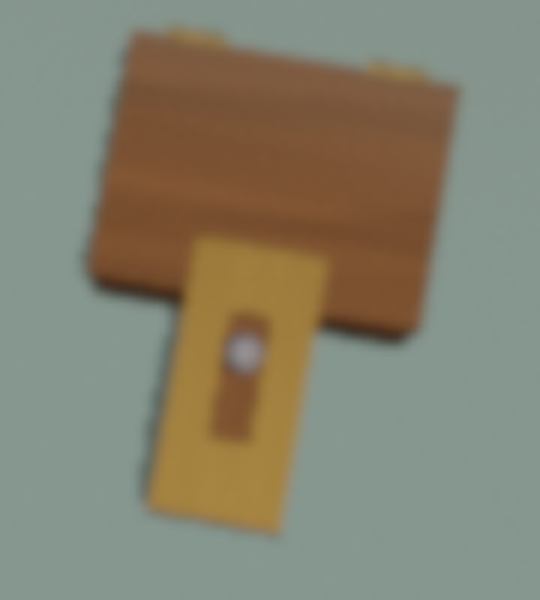

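View pics/s3c.png

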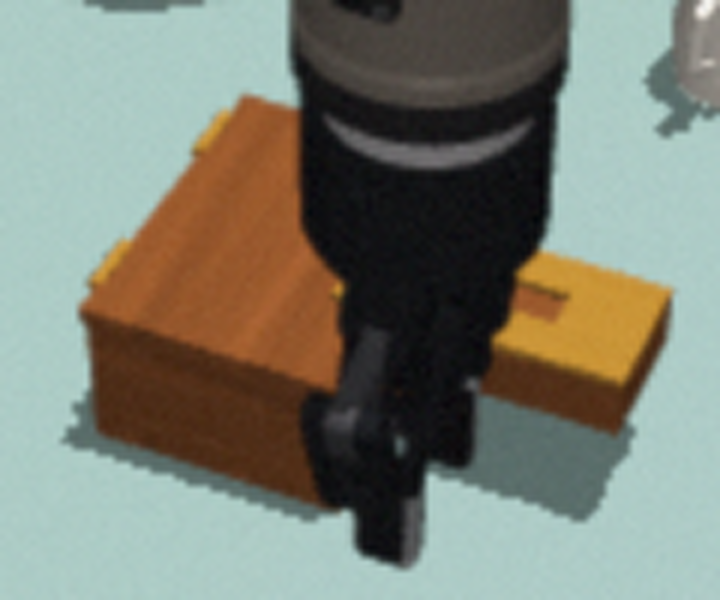

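View pics/w3.png

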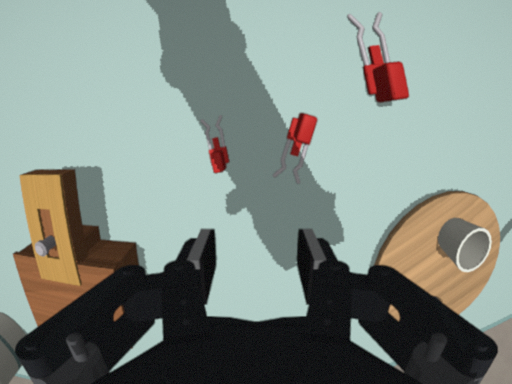

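Run:
```python
from h import *
print(get_obs()['q'].round(3))
delta([.521,.2635,.2],1.045)
from scipy.optimize import least_squares
d=read_camera('top')
cor=[((-.035,.032,.082),(272.5,179.7)),((-.035,-.032,.082),(295,183)),((-.169,-.032,.082),(286.8,228.7)),((-.169,.032,.082),(264.7,224.3)),
((.06,.08,.078),(240+135/6,140+33/6)),((.06,-.08,.078),(240+460/6,140+88/6)),((-.06,-.08,.078),(240+418/6,140+338/6)),((-.06,.08,.078),(240+92/6,140+285/6))]
def f(p,px=1):
  c,s=np.cos(p[2]),np.sin(p[2]); return np.concatenate([np.array(proj(d,[p[0]+c*X[0]-s*X[1],p[1]+s*X[0]+c*X[1],X[2]]))-u for X,u in cor])
r=least_squares(f,[.668,-.065,-.19]);print(r.x,r.fun.round(1))
P=ray(d,240+246/6,140+352/6,.104);print('post',P)
c,s=np.cos(r.x[2]),np.sin(r.x[2]);e=P[:2]-r.x[:2];print(c*e[0]+s*e[1],-s*e[0]+c*e[1])
```

```text
[-0.637  0.384  0.262  1.801 -0.118  0.971  1.054]
delta cm [5.46 6.19 7.14] twist 0.3358925605880452 tooly 1.380892560588045
[ 0.668 -0.065 -0.19 ] [-0.1  0.4 -0.7  0.6  0.4  0.9  0.2  1.6 -1.1  1.  -1.4  0.1 -0.3 -1.4
 -0.6 -1.4]
post [ 0.58226748 -0.04906247  0.104     ]
-0.08719964621120505 -0.0005406281445654963
```

Call:
{"op": "move_arm", "data": {"gripper": [0.5,0.5,0.5,0.5,0.5], "xyz": [[1.4,1.6,1.8],[2.8,3.2,3.6],[4.2,4.8,5.4],[5.5,6.2,7.1],[5.5,6.2,7.1]], "twist": [0.08,0.16,0.24,0.336,0.336]}}

```text
t: 6.68
eef_pos: [0.5164, 0.2676, 0.1969]
tool_rot: [-0.003, 0.259, 0.966, -0.001]
contact_force: [-1.2, 0.4, -0.1]
gripper_width: 0.499
```

```bash
sed -i 's/return \[round(float(d/return [(float(d/; s/+d\[.cx.\]),1)/+d["cx"]))/; s/+d\[.cy.\]),1)\]/+d["cy"]))]/' h.py; grep -n "def proj" -A1 h.py
python3 - <<'E'
from h import *
from scipy.optimize import least_squares
w=save('wrist','w4.png');t=save('top','t4.png');s=save('side','s4.png')
np.savez('w4.npz',**{k:w[k] for k in w})
for q in ['clip','clip_seat']:
  for c in ['side','top','wrist']:
    for r in spot_point(q,c)[:4]: print(q,c,r['p'],np.round(r['centre'],4))
o=get_obs();print(o['eef_pos'],o['gripper_width']);delta([.521,.2635,.2],1.045)
d=t
cor=[((-.035,.032,.082),(272.5,179.7)),((-.035,-.032,.082),(295,183)),((-.169,-.032,.082),(286.8,228.7)),((-.169,.032,.082),(264.7,224.3)),
((.06,.08,.078),(240+135/6,140+33/6)),((.06,-.08,.078),(240+460/6,140+88/6)),((-.06,-.08,.078),(240+418/6,140+338/6)),((-.06,.08,.078),(240+92/6,140+285/6))]
def f(p,px=1):
  c,s=np.cos(p[2]),np.sin(p[2]); return np.concatenate([np.array(proj(d,[p[0]+c*X[0]-s*X[1],p[1]+s*X[0]+c*X[1],X[2]]))-u for X,u in cor])
r=least_squares(f,[.668,-.065,-.19]);print(r.x,r.fun.round(1))
P=ray(d,240+246/6,140+352/6,.104);c,s=np.cos(r.x[2]),np.sin(r.x[2]);e=P[:2]-r.x[:2];print(c*e[0]+s*e[1],-s*e[0]+c*e[1])
E
```

```text
5:def proj(d,X):
6-    c=d['R']@np.array(X)+d['t']; return [(float(d['fx']*c[0]/c[2]+d["cx"])),round(float(d['fy']*c[1]/c[2]+d["cy"]))]
clip side 0.86 [ 0.4659  0.3598 -0.0018]
clip side 0.79 [ 0.533   0.2559 -0.0028]
clip side 0.53 [5.258e-01 1.617e-01 2.000e-04]
clip top 0.71 [0.5369 0.2571 0.0011]
clip top 0.67 [0.5291 0.1565 0.0011]
clip top 0.47 [0.4663 0.3648 0.0048]
clip wrist 0.95 [0.4648 0.3651 0.0005]
clip wrist 0.67 [0.5336 0.2507 0.0067]
clip wrist 0.59 [ 0.535   0.1596 -0.0008]
clip_seat side 0.79 [0.4264 0.3607 0.0048]
clip_seat side 0.59 [0.5584 0.2436 0.0063]
clip_seat side 0.54 [0.5113 0.1648 0.0032]
clip_seat top 0.68 [ 0.507   0.1629 -0.0008]
clip_seat top 0.49 [0.5605 0.2426 0.0064]
clip_seat top 0.46 [0.4293 0.3649 0.0074]
clip_seat wrist 0.84 [0.5583 0.2391 0.0032]
clip_seat wrist 0.81 [0.5141 0.1541 0.0019]
clip_seat wrist 0.78 [0.4257 0.3582 0.0046]
[0.52132643 0.2629981  0.20102274] 0.49982725742327777
delta cm [0.05 0.03 0.1 ] twist -0.0010860147765905381 tooly 1.0439139852234092
[ 0.66655655 -0.06715623 -0.20811873] [ 0.5  0.3 -0.2  1.   0.1  1.3 -0.   1.7  0.1  0.5 -0.3  1.3  0.  -0.3
 -0.2 -1.5]
-0.08620875719557815 0.00028754995836604083
```

View pics/w4.png

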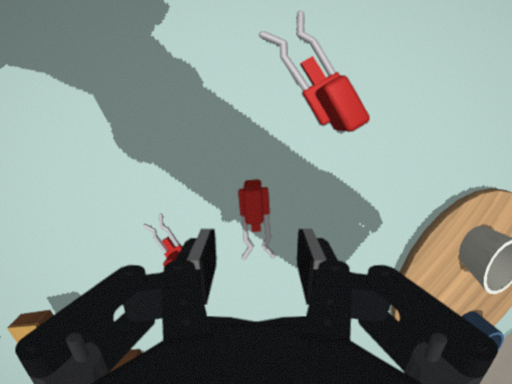

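```bash
sed -i 's/,round(float(d/,(float(d/' h.py
cat >> h.py <<'E'
def fproj(d,X):
    c=np.array(d['R'])@np.array(X)+d['t']; r=np.hypot(c[0],c[1]);th=np.arctan2(r,c[2])
    return [d['cx']+d['fx']*th*c[0]/r, d['cy']+d['fy']*th*c[1]/r]
E
python3 - <<'E'
from h import *
from scipy.optimize import least_squares
w=dict(np.load('w4.npz'))
img=w['pixels'].astype(int)
# red mask near grip
x0,y0,x1,y1=225,165,290,270
red=(img[...,0]>90)&(img[...,1]<60)&(img[...,2]<60); m=np.zeros_like(red); m[y0:y1,x0:x1]=red[y0:y1,x0:x1]
m=m&(np.indices(m.shape)[1]>225)
S=8
def boxpts(a,b): return [(x,y,z) for x in (a[0],b[0]) for y in (a[1],b[1]) for z in (a[2],b[2])]
def render(p):
    c,s=np.cos(p[2]),np.sin(p[2]); out=np.zeros((384,512),np.uint8); acc=np.zeros((105*S,65*S),np.uint8)
    for B in [boxpts((-.03,-.008,0),(0,.008,.038)),boxpts((-.022,-.014,0),(.004,.014,.008)),boxpts((0,-.004,0.002),(.02,.004,.007))]:
        P=np.array([fproj(w,[p[0]+c*X[0]-s*X[1],p[1]+s*X[0]+c*X[1],X[2]]) for X in B])
        h=cv2.convexHull(((P-[x0,y0]+.5)*S).astype(np.float32)).astype(np.int32); cv2.fillConvexPoly(acc,h,255)
    return cv2.resize(acc,(65,105),interpolation=cv2.INTER_AREA)/255.
M=m[y0:y1,x0:x1].astype(float);print(M.sum())
from scipy.optimize import minimize
M=cv2.GaussianBlur(M,(0,0),1)
f=lambda p:((cv2.GaussianBlur(render([p[0]/100,p[1]/100,p[2]/10]),(0,0),1)-M)**2).sum()
for st in ([53.4,25.65,-5.26],[53.0,25.9,-4.8]):
  r=minimize(f,st,method='Nelder-Mead',options=dict(initial_simplex=[st]+[[st[0]+(i==0)*.5,st[1]+(i==1)*.5,st[2]+(i==2)*.6] for i in range(3)]));print(r.x,r.fun,f(st))
p=[r.x[0]/100,r.x[1]/100,r.x[2]/10]
v=cv2.cvtColor(img[y0:y1,x0:x1].astype(np.uint8),cv2.COLOR_RGB2BGR);v2=v.copy();v2[...,1]=(render(p)*255)
cv2.imwrite('pics/fit.png',cv2.resize(np.hstack([v,v2]),None,fx=5,fy=5))
d=read_camera('top')
cor=[((-.035,.032,.082),(272.5,179.7)),((-.035,-.032,.082),(295,183)),((-.169,-.032,.082),(286.8,228.7)),((-.169,.032,.082),(264.7,224.3)),
((.06,.08,.078),(240+135/6,140+33/6)),((.06,-.08,.078),(240+460/6,140+88/6)),((-.06,-.08,.078),(240+418/6,140+338/6)),((-.06,.08,.078),(240+92/6,140+285/6))]
def f(p,px=1):
  c,s=np.cos(p[2]),np.sin(p[2]); return np.concatenate([np.array(proj(d,[p[0]+c*X[0]-s*X[1],p[1]+s*X[0]+c*X[1],X[2]]))-u for X,u in cor])
r=least_squares(f,[.668,-.065,-.19]);print(r.x,r.fun.round(1))
P=ray(d,240+246/6,140+352/6,.104);c,s=np.cos(r.x[2]),np.sin(r.x[2]);e=P[:2]-r.x[:2];print(c*e[0]+s*e[1],-s*e[0]+c*e[1])
E
```

```text
952.0
[53.60164631 25.43967242 -4.70991507] 208.69288484207686 286.6981696737827
[53.58824815 25.44520775 -4.48372258] 210.3135269278344 503.7867665489695
[ 0.66849725 -0.067116   -0.20604048] [ 0.5  0.  -0.2  0.6  0.2  0.7  0.1  1.1  0.   0.4 -0.4  0.5  0.  -1.2
 -0.2 -2. ]
-0.08809938831771616 3.029274450219374e-05
```

View pics/fit.png

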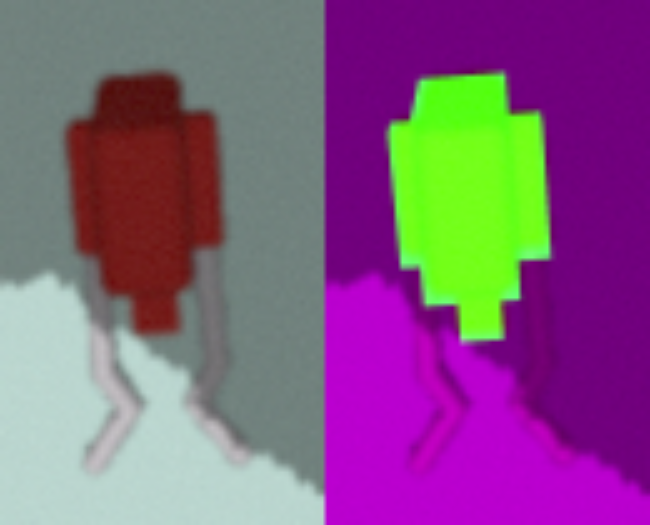

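```bash
cat > fitc.py <<'E'
from h import *
from scipy.optimize import minimize
def boxpts(a,b): return [(x,y,z) for x in (a[0],b[0]) for y in (a[1],b[1]) for z in (a[2],b[2])]
def fit(w,win,st,pj=fproj,z0=0,out='pics/fit2.png'):
    img=w['pixels'].astype(int);x0,y0,x1,y1=win;S=8
    red=(img[...,0]>55)&(img[...,0]>2*img[...,1]);M0=red[y0:y1,x0:x1].astype(float);print(M0.sum())
    M=cv2.GaussianBlur(M0,(0,0),1)
    def render(p):
        c,s=np.cos(p[2]),np.sin(p[2]);acc=np.zeros(((y1-y0)*S,(x1-x0)*S),np.uint8)
        for B in [boxpts((-.03,-.008,0),(0,.008,.038)),boxpts((-.022,-.014,0),(.004,.014,.008)),boxpts((0,-.004,0.002),(.02,.004,.007))]:
            P=np.array([pj(w,[p[0]+c*X[0]-s*X[1],p[1]+s*X[0]+c*X[1],X[2]+z0]) for X in B])
            cv2.fillConvexPoly(acc,cv2.convexHull(((P-[x0,y0]+.5)*S).astype(np.float32)).astype(np.int32),255)
        return cv2.resize(acc,(x1-x0,y1-y0),interpolation=cv2.INTER_AREA)/255.
    f=lambda p:((cv2.GaussianBlur(render([p[0]/100,p[1]/100,p[2]/10]),(0,0),1)-M)**2).sum()
    st=[st[0]*100,st[1]*100,st[2]*10]
    for k in range(2):
        r=minimize(f,st,method='Nelder-Mead',options=dict(initial_simplex=[st]+[[st[0]+(i==0)*.5,st[1]+(i==1)*.5,st[2]+(i==2)*1] for i in range(3)]));st=list(r.x)
    p=[r.x[0]/100,r.x[1]/100,r.x[2]/10];print(p,r.fun)
    v=cv2.cvtColor(img[y0:y1,x0:x1].astype(np.uint8),cv2.COLOR_RGB2BGR);v2=v.copy();v2[...,1]=(render(p)*255)
    cv2.imwrite(out,cv2.resize(np.hstack([v,v2]),None,fx=5,fy=5)); return p
E
python3 - <<'E'
from fitc import *
w=dict(np.load('w4.npz'))
fit(w,(225,165,290,240),[.534,.2565,-.526])
E
```

```text
1090.0
[np.float64(0.5352802048793939), np.float64(0.25477346626115605), np.float64(-0.4622051896549479)] 64.93554282443685
```

View pics/fit2.png

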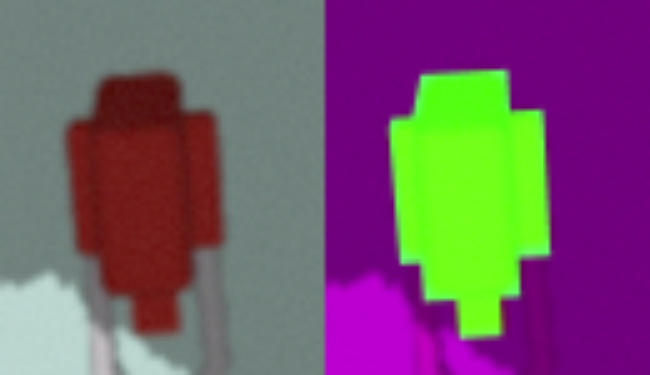

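Run:
```python
from h import *
delta([.5217,.262,.085],1.09)
```

```text
delta cm [-0.1  -0.08 11.59] twist -0.04588508252306456 tooly 1.0441149174769355
```

Call:
{"op": "move_arm", "data": {"gripper": [0.5,0.5,0.5,0.5,0.5], "xyz": [[-0.1,-0.1,3.5],[-0.1,-0.1,7],[-0.1,-0.1,10],[-0.1,-0.1,11.6],[-0.1,-0.1,11.6]], "twist": [-0.046,-0.046,-0.046,-0.046,-0.046]}}

```text
t: 7.6
eef_pos: [0.519, 0.261, 0.0809]
tool_rot: [-0.002, 0.238, 0.971, -0.002]
contact_force: [-0.1, -0.6, 0.5]
gripper_width: 0.503
```

Call:
{"op": "move_arm", "data": {"gripper": [0,0,0,0,0], "xyz": [[0,0,0],[0,0,0],[0,0,0],[0,0,0],[0,0,0]], "twist": [0,0,0,0,0], "squeeze": 60}}

```text
t: 8.02
eef_pos: [0.5219, 0.2629, 0.0859]
tool_rot: [0.001, 0.238, 0.971, 0.001]
contact_force: [0.3, 0.1, 5.8]
gripper_width: 0.176
```

Run:
```python
from h import *
w=save('wrist','w5.png');o=get_obs();print(o['eef_pos'],o['gripper_width'],o['contact_force'])
cv2.imwrite('pics/w5c.png',cv2.resize(cv2.imread('pics/w5.png')[100:300,150:360],None,fx=3,fy=3))
```

```text
[0.52190957 0.2628576  0.08587549] 0.17856187740789137 [-0.75866059 -0.89364071  7.40000438]
```

View pics/w5c.png

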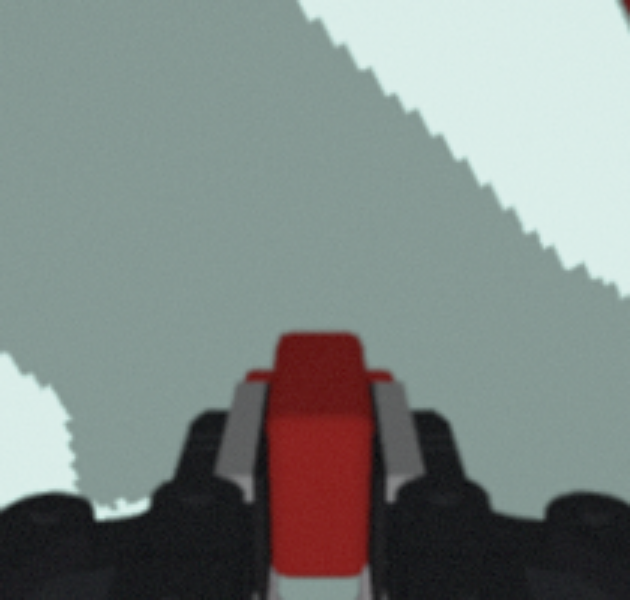

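Run:
```python
from h import *
s=read_camera('side');print('side post',ray(s,269.4,170.9-.0,.104))
a=cv2.imread('pics/s1.png');b=cv2.imread('pics/s2.png')
cv2.imwrite('pics/sp.png',np.hstack([cv2.resize(i[155:195,255:295],None,fx=10,fy=10,interpolation=cv2.INTER_CUBIC) for i in (a,b)]))
delta([.496,-.0316,.215],np.pi/2-.20)
```

```text
side post [ 0.58016945 -0.04596542  0.104     ]
delta cm [-11.31 -27.28 -12.97] twist -0.27986890996241787 tooly 1.0909274168324785
```

View pics/sp.png

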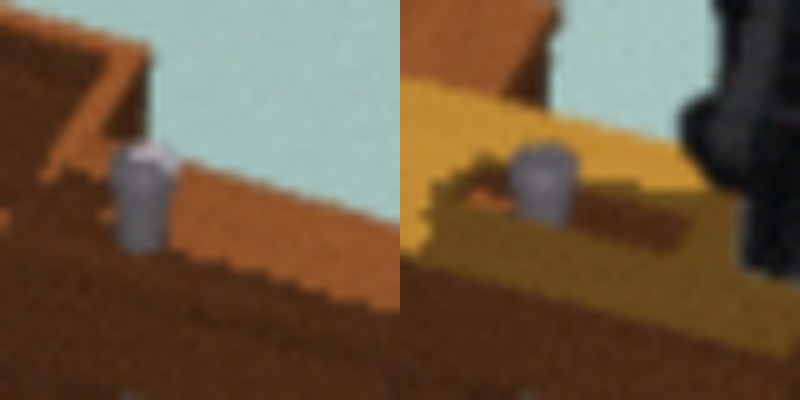

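Call:
{"op": "move_arm", "data": {"gripper": [0,0,0,0,0], "xyz": [[0,0,-2],[0,0,-5],[-1,-2,-8.5],[-2.5,-5,-11.5],[-4,-8,-13]], "twist": [0,0,0,0,0]}}

```text
t: 8.53
eef_pos: [0.5204, 0.1741, 0.2177]
tool_rot: [0.002, 0.236, 0.972, 0.002]
contact_force: [2.1, -0.2, -0.0]
gripper_width: 0.176
```

Call:
{"op": "move_arm", "data": {"gripper": [0,0,0,0,0], "xyz": [[-1.2,-3.2,0],[-2.4,-6.4,0],[-3.6,-9.6,0],[-4.8,-12.8,0],[-6,-16,0]], "twist": [-0.06,-0.12,-0.18,-0.24,-0.28]}}

```text
t: 8.95
eef_pos: [0.4983, 0.0017, 0.2149]
tool_rot: [0.0, 0.098, 0.995, 0.0]
contact_force: [0.6, -0.2, 0.0]
gripper_width: 0.177
```

Run:
```python
from h import *
delta([.495,-.0305,.215],np.pi/2-.20)
```

```text
delta cm [-0.3  -3.22 -0.01] twist 0.0033148010993135912 tooly 1.3741111278942104
```

Call:
{"op": "move_arm", "data": {"gripper": [0,0,0,0], "xyz": [[-0.1,-1.2,0],[-0.2,-2.2,0],[-0.3,-2.9,0],[-0.3,-2.9,0]], "twist": [0,0,0,0]}}

```text
t: 9.28
eef_pos: [0.4961, -0.0265, 0.2146]
tool_rot: [0.0, 0.1, 0.995, -0.0]
contact_force: [1.0, -1.0, -0.4]
gripper_width: 0.174
```

```bash
cat > look.py <<'E'
from fitc import *
import sys
n=sys.argv[1]
t=save('top','t%s.png'%n);s=save('side','s%s.png'%n);w=save('wrist','w%s.png'%n)
np.savez('l%s.npz'%n,tp=t['pixels'],sp=s['pixels'],wp=w['pixels'])
A=cv2.resize(cv2.imread('pics/t%s.png'%n)[165:245,250:310],None,fx=6,fy=6,interpolation=cv2.INTER_CUBIC)
B=cv2.resize(cv2.imread('pics/s%s.png'%n)[140:220,235:305],None,fx=6,fy=6,interpolation=cv2.INTER_CUBIC)
cv2.imwrite('pics/l%s.png'%n,np.hstack([A,B]))
o=get_obs();print(o['t'],o['eef_pos'],w2b(o['eef_pos']),o['contact_force'],o['gripper_width'])
for q in ['clip','clip_seat']:
  for nm in ['side','top','wrist']:
    for r in spot_point(q,nm)[:4]:
      if r['centre'][1]<.08: print(q,nm,r['p'],np.round(r['centre'],4))
delta([.495,-.0305,.17],np.pi/2-.20)
E
python3 look.py 6
```

```text
9.4333 [ 0.49641363 -0.02430185  0.21434087] [-0.17618475  0.00756014] [-0.24419851 -0.03531189 -0.48515382] 0.17614184526106103
clip side 0.65 [ 0.5092 -0.0248  0.1309]
clip wrist 0.78 [ 0.5104 -0.0258  0.1314]
clip_seat side 0.69 [ 0.533  -0.0337  0.1311]
clip_seat wrist 0.69 [ 0.5377 -0.0341  0.1369]
delta cm [ 0.   -0.54  4.43] twist 0.001117822120335621 tooly 1.3719141489152322
```

View pics/l6.png

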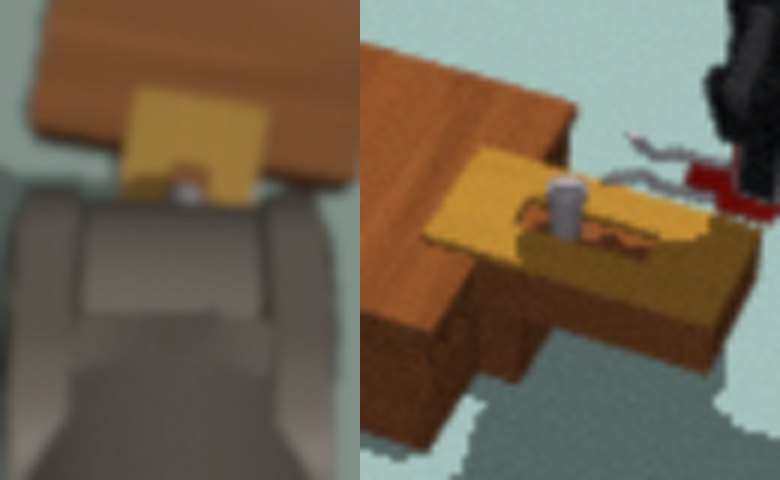

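View pics/w6.png

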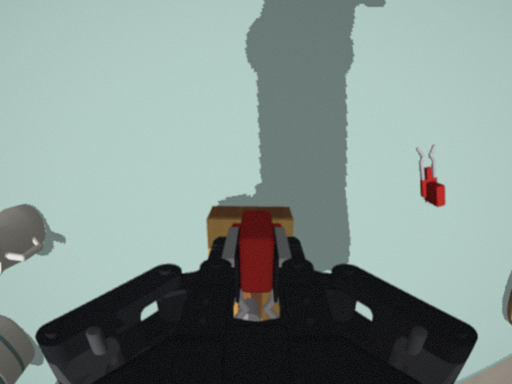

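Call:
{"op": "move_arm", "data": {"gripper": [0,0,0,0,0], "xyz": [[0,-0.3,1.5],[0,-0.5,3],[0,-0.5,4],[0,-0.5,4.2],[0,-0.5,4.2]], "twist": [0,0,0,0,0]}}

```text
t: 10.15
eef_pos: [0.4947, -0.0305, 0.1717]
tool_rot: [-0.001, 0.1, 0.995, -0.0]
contact_force: [-0.1, 0.0, 0.1]
gripper_width: 0.174
```

```bash
python3 look.py 7
cat >> h.py <<'E'
def fray(d,u,v,z):
    x=(u-d['cx'])/d['fx'];y=(v-d['cy'])/d['fy'];th=np.hypot(x,y);k=np.sin(th)/th
    R=np.array(d['R']);o=-R.T@d['t'];r=R.T@np.array([x*k,y*k,np.cos(th)]);return o+(z-o[2])/r[2]*r
E
python3 -c "
import cv2
cv2.imwrite('pics/w7c.png',cv2.resize(cv2.imread('pics/w7.png')[170:350,180:340],None,fx=4,fy=3.3,interpolation=cv2.INTER_CUBIC))"
```

```text
10.3 [ 0.4955703  -0.0305347   0.17293429] [-0.17583578  0.00128019] [0.15970775 0.20952527 0.79248266] 0.172171512771126
clip side 0.53 [ 0.5092 -0.0322  0.0893]
clip wrist 0.77 [ 0.5103 -0.0331  0.0899]
clip_seat side 0.59 [ 0.535  -0.039   0.0904]
clip_seat wrist 0.95 [ 0.5357 -0.0408  0.0906]
delta cm [0.02 0.01 0.27] twist 0.00020140825327041867 tooly 1.370997735048167
```

View pics/l7.png

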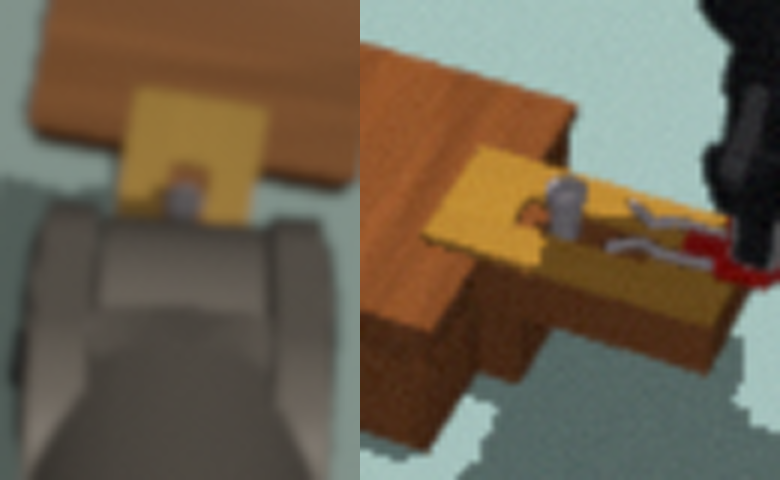

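View pics/w7c.png

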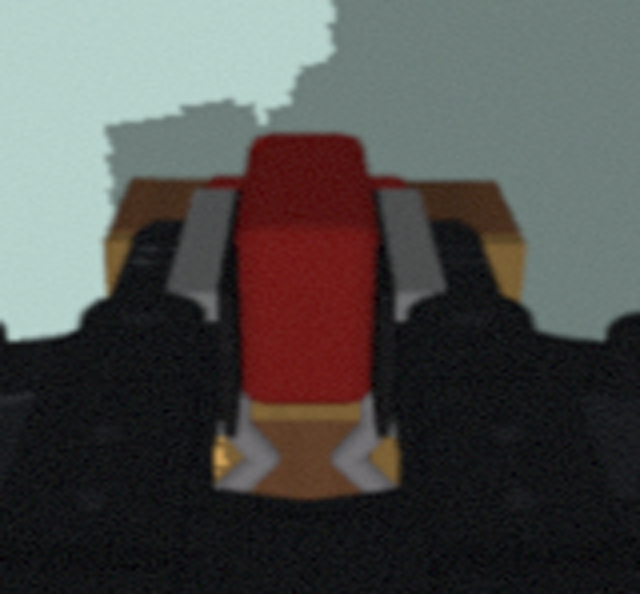

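Call:
{"op": "move_arm", "data": {"gripper": [0,0,0,0], "xyz": [[0,0.15,0.1],[0,0.15,0.2],[0,0.15,0.3],[0,0.15,0.3]], "twist": [0,0,0,0]}}

```text
t: 10.93
eef_pos: [0.4952, -0.0291, 0.1691]
tool_rot: [-0.0, 0.1, 0.995, -0.0]
contact_force: [-0.5, 0.6, -1.7]
gripper_width: 0.176
```

Call:
{"op": "move_arm", "data": {"gripper": [0,0,0,0], "xyz": [[0,0,0.05],[0,0,0.1],[0,0,0.1],[0,0,0.1]], "twist": [0,0,0,0]}}

```text
t: 11.27
eef_pos: [0.4954, -0.0292, 0.1683]
tool_rot: [-0.0, 0.1, 0.995, -0.0]
contact_force: [-0.1, 0.4, 0.3]
gripper_width: 0.175
```

Call:
{"op": "move_arm", "data": {"gripper": [0,0,0,0], "xyz": [[0,0,0.05],[0,0,0.1],[0,0,0.1],[0,0,0.1]], "twist": [0,0,0,0]}}

```text
t: 11.6
eef_pos: [0.4954, -0.0292, 0.1678]
tool_rot: [0.0, 0.1, 0.995, 0.0]
contact_force: [-2.1, 0.7, 5.3]
gripper_width: 0.177
```

Call:
{"op": "move_arm", "data": {"gripper": [0,0,0,0,0], "xyz": [[0,0,-0.06],[-0.6,0,-0.06],[-1.2,0,-0.06],[-1.8,0,-0.06],[-1.8,0,-0.06]], "twist": [0,0,0,0,0]}}

```text
t: 12.02
eef_pos: [0.5148, -0.033, 0.1681]
tool_rot: [0.001, 0.1, 0.995, -0.0]
contact_force: [0.9, 0.2, 0.0]
gripper_width: 0.174
```

```bash
python3 look.py 8;python3 -c "
import cv2
cv2.imwrite('pics/w8c.png',cv2.resize(cv2.imread('pics/w8.png')[170:350,180:340],None,fx=4,fy=3.3,interpolation=cv2.INTER_CUBIC))"
```

```text
12.1667 [ 0.51342596 -0.03286606  0.16794217] [-0.15786114  0.00236298] [0.08512332 0.09731593 0.78916352] 0.17225753557335508
clip side 0.45 [ 0.5278 -0.0311  0.0817]
clip wrist 0.8 [ 0.5324 -0.036   0.0832]
clip_seat side 0.6 [ 0.5526 -0.0411  0.0853]
clip_seat wrist 0.7 [ 0.5508 -0.0441  0.0867]
delta cm [ 1.8  -0.14 -0.2 ] twist 0.0002199644339815343 tooly 1.3710162912288781
```

View pics/l8.png

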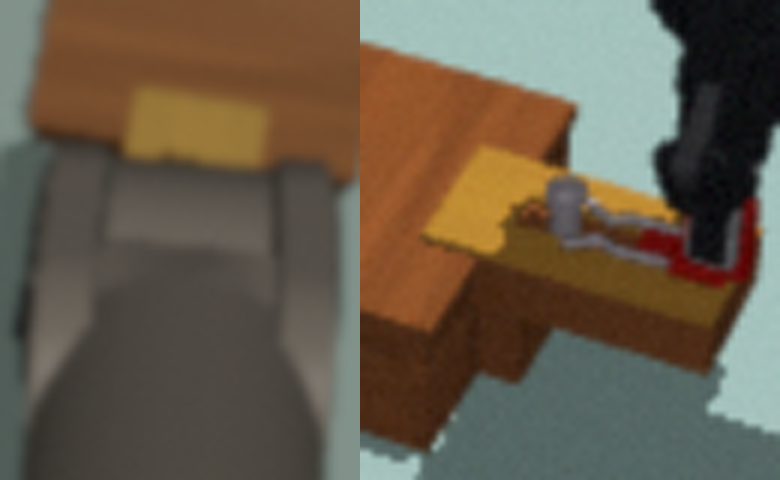

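View pics/w8c.png

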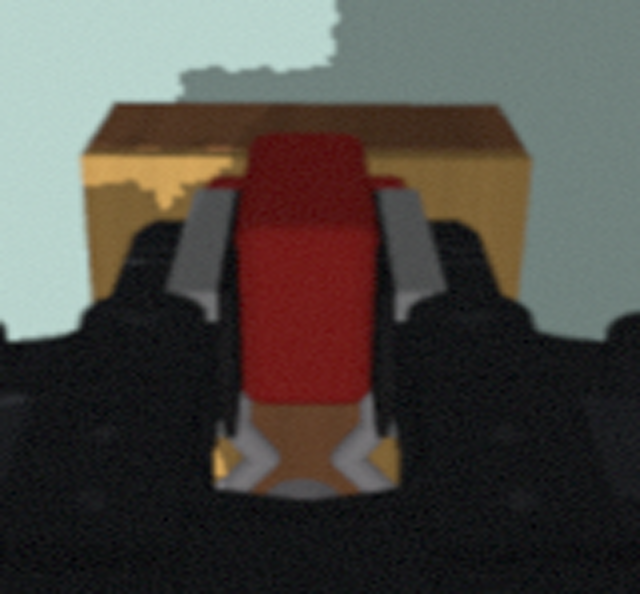

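Call:
{"op": "move_arm", "data": {"gripper": [0,0,0,0,0], "xyz": [[-0.2,0,0],[-0.4,0,0],[-0.6,0,0],[-0.8,0,0],[-0.8,0,0]], "twist": [0,0,0,0,0]}}

```text
t: 12.88
eef_pos: [0.5214, -0.0344, 0.168]
tool_rot: [0.0, 0.1, 0.995, -0.0]
contact_force: [-0.4, -1.4, -0.1]
gripper_width: 0.178
```

Call:
{"op": "move_arm", "data": {"gripper": [0,0,0,0], "xyz": [[-0.1,0,0],[-0.2,0,0],[-0.2,0,0],[-0.2,0,0]], "twist": [0,0,0,0]}}

```text
t: 13.22
eef_pos: [0.5229, -0.0348, 0.1679]
tool_rot: [0.0, 0.1, 0.995, -0.0]
contact_force: [-0.8, 0.1, 1.0]
gripper_width: 0.176
```

Call:
{"op": "move_arm", "data": {"gripper": [0,0,0,0], "xyz": [[-0.1,0,0],[-0.2,0,0],[-0.3,0,0],[-0.3,0,0]], "twist": [0,0,0,0]}}

```text
t: 13.55
eef_pos: [0.5256, -0.0355, 0.1679]
tool_rot: [-0.0, 0.1, 0.995, -0.0]
contact_force: [-2.9, -0.1, 2.8]
gripper_width: 0.173
```

Call:
{"op": "move_arm", "data": {"gripper": [0,0,0,0], "xyz": [[-0.1,0,0],[-0.2,0,0],[-0.2,0,0],[-0.2,0,0]], "twist": [0,0,0,0]}}

```text
t: 13.88
eef_pos: [0.5264, -0.0358, 0.1678]
tool_rot: [-0.002, 0.1, 0.995, 0.0]
contact_force: [-6.8, 0.5, 8.7]
gripper_width: 0.178
```

Call:
{"op": "move_arm", "data": {"gripper": [0,0,0,0], "xyz": [[-0.1,0,0],[-0.2,0,0],[-0.2,0,0],[-0.2,0,0]], "twist": [0,0,0,0]}}

```text
t: 14.22
eef_pos: [0.527, -0.036, 0.1677]
tool_rot: [-0.003, 0.1, 0.995, 0.0]
contact_force: [-12.2, 0.5, 13.5]
gripper_width: 0.178
```

Call:
{"op": "move_arm", "data": {"gripper": [0,0,0], "xyz": [[0,0,-0.05],[0,0,-0.1],[0,0,-0.1]], "twist": [0,0,0]}}

```text
t: 14.47
eef_pos: [0.5271, -0.036, 0.1681]
tool_rot: [-0.003, 0.1, 0.995, -0.0]
contact_force: [-8.1, -0.0, 3.8]
gripper_width: 0.175
```

```bash
python3 look.py 9;python3 -c "
import cv2
cv2.imwrite('pics/w9c.png',cv2.resize(cv2.imread('pics/w9.png')[170:350,180:340],None,fx=4,fy=3.3,interpolation=cv2.INTER_CUBIC))"
```

```text
14.6167 [ 0.52710419 -0.03599437  0.16801506] [-0.14383826  0.00187423] [-7.39481407  1.06882422  4.22187547] 0.17612124738135737
clip side 0.7 [ 0.539  -0.037   0.0811]
clip side 0.7 [ 0.5017 -0.033   0.0823]
clip wrist 0.62 [ 0.5399 -0.0437  0.0841]
clip_seat side 0.62 [ 0.5646 -0.0456  0.083 ]
clip_seat top 0.4 [ 0.671  -0.0645  0.0018]
clip_seat wrist 0.6 [ 0.5661 -0.0441  0.0889]
delta cm [ 3.26 -0.1  -0.18] twist 0.00011502831260346014 tooly 1.3709113551075
```

View pics/l9.png

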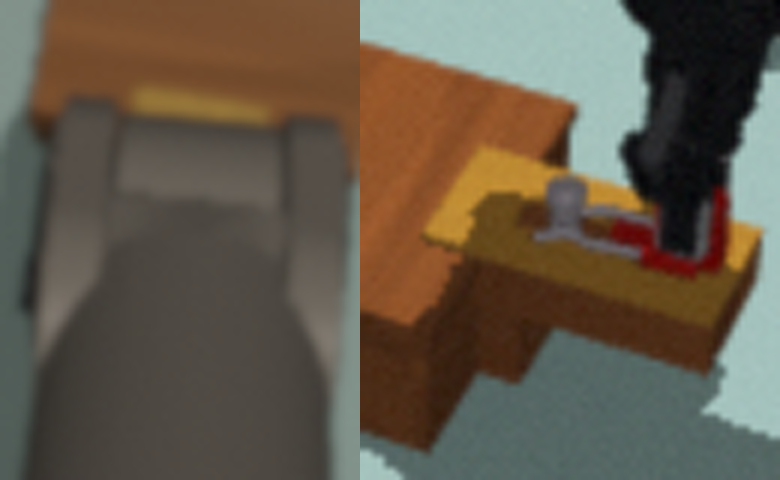

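View pics/w9c.png

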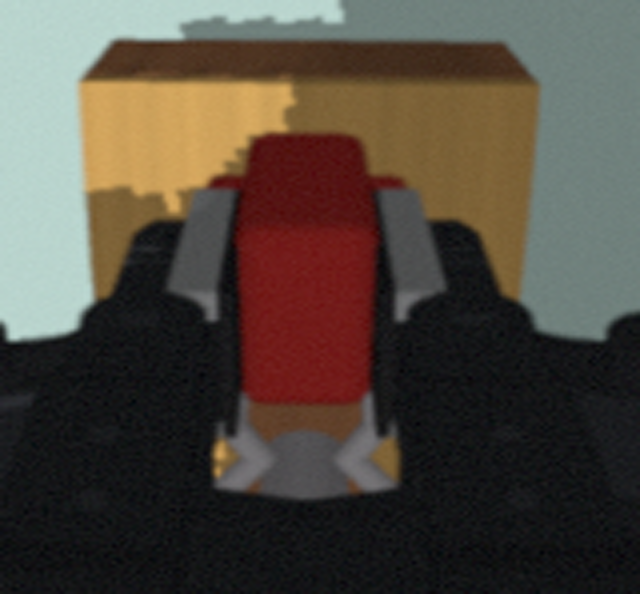

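Call:
{"op": "move_arm", "data": {"gripper": [0,0,0,0], "xyz": [[-0.1,0,0],[-0.2,0,-0.05],[-0.2,0,-0.05],[-0.2,0,-0.05]], "twist": [0,0,0,0]}}

```text
t: 15.25
eef_pos: [0.5282, -0.0362, 0.1682]
tool_rot: [-0.004, 0.1, 0.995, -0.0]
contact_force: [-10.5, 1.8, 3.9]
gripper_width: 0.172
```

Call:
{"op": "move_arm", "data": {"gripper": [0,0,0], "xyz": [[-0.1,0,0],[-0.1,0,0],[-0.1,0,0]], "twist": [0,0,0]}}

```text
t: 15.5
eef_pos: [0.5295, -0.0365, 0.1682]
tool_rot: [-0.004, 0.1, 0.995, -0.0]
contact_force: [-7.8, 0.6, 2.7]
gripper_width: 0.173
```

Call:
{"op": "move_arm", "data": {"gripper": [0,0,0], "xyz": [[-0.1,0,0],[-0.1,0,0],[-0.1,0,0]], "twist": [0,0,0]}}

```text
t: 15.75
eef_pos: [0.5315, -0.0369, 0.1684]
tool_rot: [-0.002, 0.1, 0.995, -0.0]
contact_force: [-3.9, -0.3, 0.3]
gripper_width: 0.173
```

Call:
{"op": "move_arm", "data": {"gripper": [0,0,0], "xyz": [[-0.1,0,0],[-0.1,0,0],[-0.1,0,0]], "twist": [0,0,0]}}

```text
t: 16.0
eef_pos: [0.5352, -0.0375, 0.1694]
tool_rot: [0.001, 0.1, 0.995, -0.0]
contact_force: [2.3, -2.6, -1.4]
gripper_width: 0.178
```

Call:
{"op": "move_arm", "data": {"gripper": [0,0,0], "xyz": [[-0.1,0,0],[-0.1,0,0],[-0.1,0,0]], "twist": [0,0,0]}}

```text
t: 16.25
eef_pos: [0.5375, -0.0379, 0.1702]
tool_rot: [0.002, 0.1, 0.995, -0.0]
contact_force: [4.4, -2.6, -1.6]
gripper_width: 0.176
```

Call:
{"op": "move_arm", "data": {"gripper": [0,0,0], "xyz": [[-0.1,0,0.05],[-0.2,0,0.1],[-0.2,0,0.1]], "twist": [0,0,0]}}

```text
t: 16.5
eef_pos: [0.5383, -0.038, 0.1686]
tool_rot: [0.001, 0.1, 0.995, -0.0]
contact_force: [3.3, -3.8, -1.5]
gripper_width: 0.171
```

```bash
python3 look.py 10;python3 -c "
import cv2
cv2.imwrite('pics/w10c.png',cv2.resize(cv2.imread('pics/w10.png')[170:350,180:340],None,fx=4,fy=3.3,interpolation=cv2.INTER_CUBIC))"
```

```text
16.65 [ 0.53815167 -0.03794121  0.16865333] [-0.13262191  0.00204884] [ 2.90042973 -2.76279194 -0.83385531] 0.1757206243168107
clip side 0.56 [ 0.5524 -0.0407  0.0847]
clip wrist 0.91 [ 0.5533 -0.043   0.0833]
clip_seat side 0.52 [ 0.5757 -0.0468  0.0843]
clip_seat wrist 0.91 [ 0.578  -0.0488  0.0894]
delta cm [ 4.38 -0.13 -0.14] twist -5.1992925326871386e-05 tooly 1.37074433386957
```

View pics/l10.png

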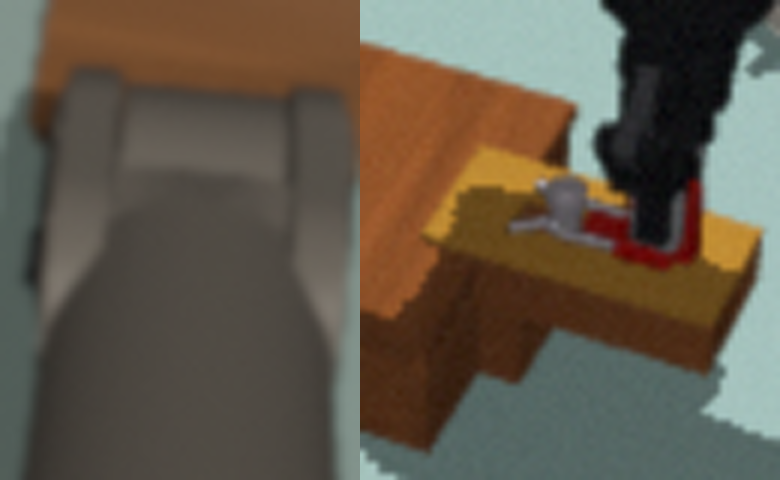

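View pics/w10c.png

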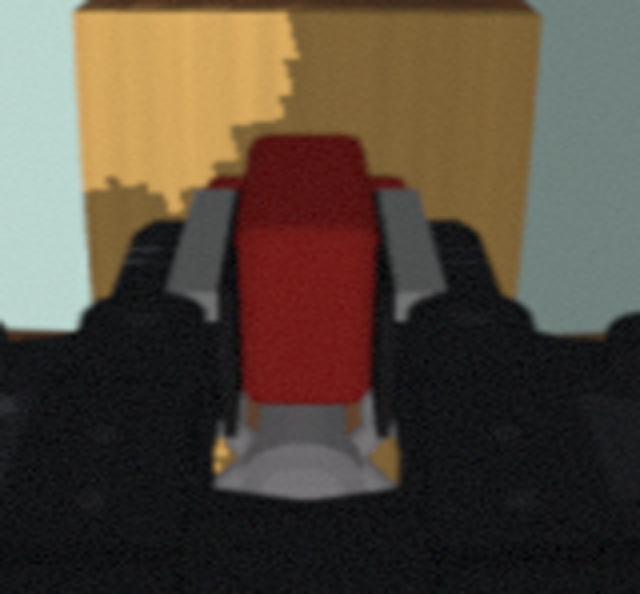

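Call:
{"op": "move_arm", "data": {"gripper": [0,0,0], "xyz": [[-0.1,0,0],[-0.15,0,0],[-0.15,0,0]], "twist": [0,0,0]}}

```text
t: 17.2
eef_pos: [0.5386, -0.0381, 0.1682]
tool_rot: [-0.0, 0.1, 0.995, -0.0]
contact_force: [1.8, -3.7, -1.6]
gripper_width: 0.174
```

Call:
{"op": "move_arm", "data": {"gripper": [0,0,0], "xyz": [[-0.1,0,0.05],[-0.15,0,0.05],[-0.15,0,0.05]], "twist": [0,0,0]}}

```text
t: 17.45
eef_pos: [0.5397, -0.0382, 0.1679]
tool_rot: [-0.001, 0.1, 0.995, 0.0]
contact_force: [-1.9, -1.1, 3.6]
gripper_width: 0.176
```

Call:
{"op": "move_arm", "data": {"gripper": [0,0,0], "xyz": [[-0.1,0,0],[-0.1,0,0],[-0.1,0,0]], "twist": [0,0,0]}}

```text
t: 17.7
eef_pos: [0.5413, -0.0381, 0.1679]
tool_rot: [-0.0, 0.099, 0.995, 0.0]
contact_force: [-2.4, -0.7, 4.2]
gripper_width: 0.172
```

Call:
{"op": "move_arm", "data": {"gripper": [0,0,0], "xyz": [[0,0,-0.05],[-0.05,0,-0.05],[-0.05,0,-0.05]], "twist": [0,0,0]}}

```text
t: 17.95
eef_pos: [0.5421, -0.0382, 0.1683]
tool_rot: [0.0, 0.099, 0.995, 0.0]
contact_force: [0.6, 0.3, -0.6]
gripper_width: 0.177
```

Call:
{"op": "move_arm", "data": {"gripper": [0,0,0], "xyz": [[-0.05,0,0],[-0.1,0,0],[-0.1,0,0]], "twist": [0,0,0]}}

```text
t: 18.2
eef_pos: [0.5425, -0.0385, 0.1682]
tool_rot: [-0.001, 0.1, 0.995, 0.0]
contact_force: [-1.1, 0.6, -0.1]
gripper_width: 0.174
```

```bash
python3 look.py 11;python3 -c "
import cv2
cv2.imwrite('pics/w11c.png',cv2.resize(cv2.imread('pics/w11.png')[170:350,180:340],None,fx=4,fy=3.3,interpolation=cv2.INTER_CUBIC))"
```

```text
18.35 [ 0.54248721 -0.0385793   0.16819361] [-0.12824388  0.00224103] [-2.21987914  1.01291215 -0.72908019] 0.17772275885478367
clip side 0.71 [ 0.5551 -0.0396  0.0822]
clip top 0.35 [ 0.6667 -0.0633  0.0019]
clip wrist 0.67 [ 0.5555 -0.0423  0.0839]
clip_seat side 0.47 [ 0.5823 -0.0463  0.0854]
clip_seat wrist 0.61 [ 0.5834 -0.0465  0.0863]
delta cm [ 4.82 -0.14 -0.17] twist 0.00022557979078463575 tooly 1.371021906585681
```

View pics/l11.png

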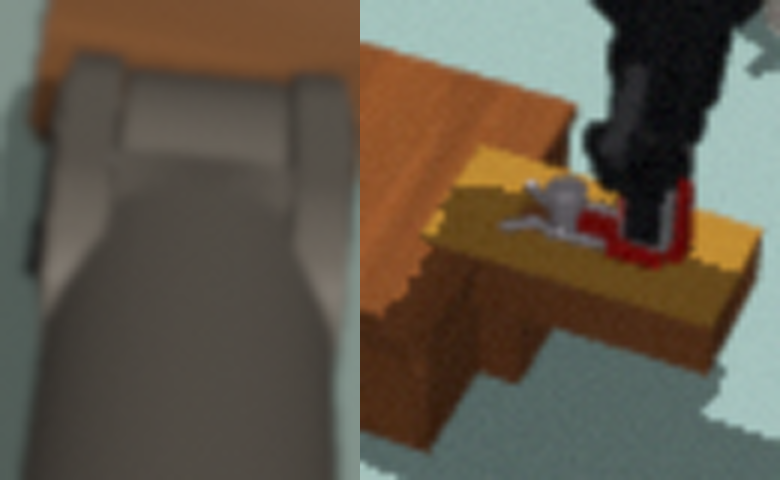

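View pics/w11c.png

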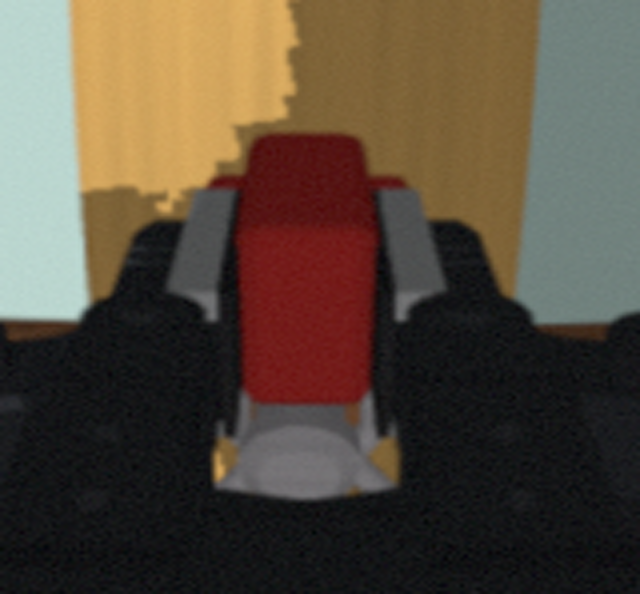

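Call:
{"op": "move_arm", "data": {"gripper": [0,0,0], "xyz": [[-0.05,0,0],[-0.1,0,0],[-0.1,0,0]], "twist": [0,0,0]}}

```text
t: 18.9
eef_pos: [0.5427, -0.0388, 0.1681]
tool_rot: [-0.002, 0.1, 0.995, 0.0]
contact_force: [-5.8, 2.6, 2.1]
gripper_width: 0.171
```

Call:
{"op": "move_arm", "data": {"gripper": [0,0,0], "xyz": [[0,0,0],[0,0,0],[0,0,0]], "twist": [0,0,0]}}

```text
t: 19.15
eef_pos: [0.5427, -0.0388, 0.1681]
tool_rot: [-0.001, 0.1, 0.995, 0.0]
contact_force: [-6.3, 2.3, 1.7]
gripper_width: 0.173
```

Call:
{"op": "move_arm", "data": {"gripper": [0,0,0], "xyz": [[0.1,0,0],[0.15,0,0],[0.15,0,0]], "twist": [0,0,0]}}

```text
t: 19.4
eef_pos: [0.5424, -0.0389, 0.1684]
tool_rot: [-0.0, 0.1, 0.995, -0.0]
contact_force: [-3.9, 0.7, -1.4]
gripper_width: 0.174
```

Call:
{"op": "move_arm", "data": {"gripper": [0.45,0.45,0.45,0.45,0.45], "xyz": [[0,0,0],[0,0,0],[0,0,0],[0,0,0],[0,0,0]], "twist": [0,0,0,0,0]}}

```text
t: 19.82
eef_pos: [0.5429, -0.0388, 0.1687]
tool_rot: [0.001, 0.1, 0.995, 0.0]
contact_force: [-0.6, -0.0, 0.8]
gripper_width: 0.448
```

Call:
{"op": "move_arm", "data": {"gripper": [0.45,0.45,0.45,0.45,0.45], "xyz": [[0,0,-1],[0,0,-3],[0,0,-6],[0,0,-9],[3,0,-12]], "twist": [0,0,0,0,0]}}

```text
t: 20.23
eef_pos: [0.5171, -0.0334, 0.2906]
tool_rot: [0.003, 0.1, 0.995, -0.0]
contact_force: [1.5, 1.2, 2.0]
gripper_width: 0.454
```

Call:
{"op": "move_arm", "data": {"gripper": [0.45,0.45,0.45,0.45,0.45], "xyz": [[0,-4,0],[0,-8,0],[0,-12,0],[0,-16,0],[0,-16,0]], "twist": [0,0,0,0,0]}}

```text
t: 20.65
eef_pos: [0.479, -0.1982, 0.2895]
tool_rot: [0.001, 0.105, 0.994, -0.002]
contact_force: [0.9, -1.0, 0.9]
gripper_width: 0.453
```

```bash
python3 look.py 12
```

```text
20.8 [ 0.48180965 -0.18979106  0.28846804] [-0.15927181 -0.15770905] [ 0.12737931  0.78214483 -0.23962976] 0.4511732186856526
clip side 0.65 [ 0.5554 -0.0404  0.0807]
clip top 0.54 [ 0.5591 -0.043   0.083 ]
clip wrist 0.63 [ 0.5558 -0.0434  0.0834]
clip_seat side 0.68 [ 0.5818 -0.0478  0.085 ]
clip_seat top 0.51 [ 0.5856 -0.0462  0.0875]
clip_seat wrist 0.76 [ 0.5811 -0.0512  0.088 ]
delta cm [ 1.84 15.74 11.79] twist 0.002323468615789359 tooly 1.373119795410686
```

View pics/l12.png

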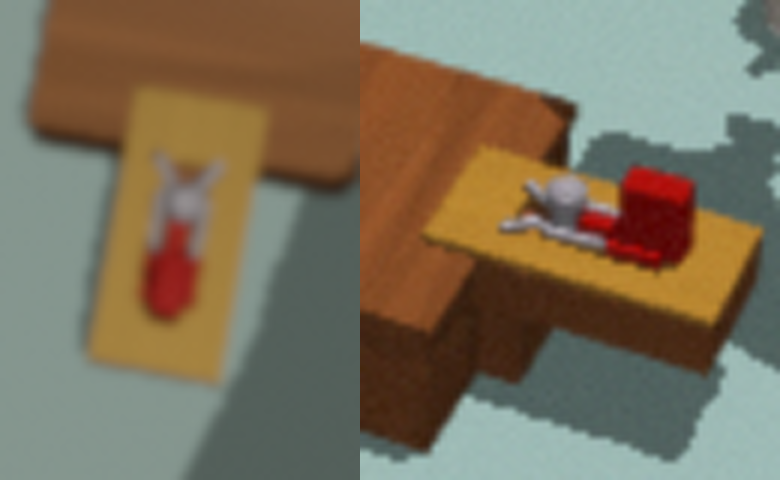

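View pics/w12.png

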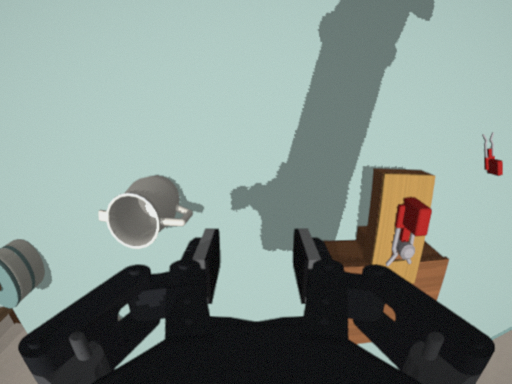

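Run:
```python
from h import *
for q in ['hasp_end','milk_jug']:
  for r in spot_point(q,'side')[:1]: print(q,r['p'],r['centre'])
print(hand_in())
```

```text
hasp_end 0.59 [0.5019, -0.0288, 0.0805]
milk_jug 0.95 [0.4959, -0.3285, 0.0033]
the job is handed in; nothing more can be done
None
```

The job is handed in at about t = 21 s. The lid is shut, and the middle-sized clip is snapped onto the post, lying on the plate and released.

**What I did:** I pressed the lid shut with the closed fingers until the force read about 25 N. I then gripped the clip and slid it along the plate onto the post. The measured push peaked at about 12 N, turned into a forward pull as the clip snapped on, and then met the stop at about 6 N. I backed off slightly before letting go.

**Last checks:**
- **Clip:** The pictures show it lying on the plate under the post's head, with the legs closed behind the post. The networks' average for the pocket point is within about 1.5 mm of the post position I measured. The single readings scatter by up to 4 mm, so the stop contact is the better sign that the clip is fully home.
- **Lid:** The hasp's front edge reads 80.5 mm high, which means the lid is shut (82 mm expected).
- **Bystanders:** The milk jug reads within 1 mm of its first reading from the same camera. I did not re-measure the cups, canisters or kettle, but the arm did not go near them.
- **Not measured:** I had no direct reading of the leg spread or of the force on the post itself. These were judged only from the pictures and the wrist force.

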